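# Hang the cleaned basket up to drain

### The arm

A 6-joint arm with a two-finger parallel gripper is mounted at the origin on a cart in front of the work surface, level with it; the furniture and walls round the work are solid. World frame = base frame: x ahead of the robot, y to its left, z up, the work surface at z = 0. Lengths are in m, angles in rad, forces in N, time in s.
With the tool pointing down it reaches from about 0.225 to 0.875 m from the base axis. Payload 3.4 kg.
Tool frame: the origin (TCP) lies at the very end of the fingers, on their centre line; the grasp point (between the pads) lies 19 mm behind it; z points along the fingers, y is the direction in which the jaws open and shut (so a half turn about z gives the same grasp; the last joint's range is limited). The gripper opens to 85 mm and grips with 20 to 120 N. Pads are 22 mm wide; open, the fingers measure 114 mm over their backs; the gripper's body (76 mm by 85 mm) begins 54 mm behind the grasp point. The pads swing forward as they close: fully open they stand 13 mm farther back than shut.
Start: joints at [-1.392, 0.276, 1.505, -0, 1.361, -0.121], TCP at [0.17, -0.549, 0.231] pointing down, gripper open.
Joint ranges: [-2.89, 2.89], [-0.75, 2.08], [0.22, 2.7], [-1.18, 4.32], [0.11, 2.71], [-2.7, 2.7]. Speed limits (rad/s): [2.57, 2.57, 3.14, 3.14, 3.14, 3.14].

### API

Orientations are given as a unit quaternion [w, x, y, z].
In Python, from rig import manip, eyes gives the robot as it stands. The module is installed in compiled form; this text tells all that it offers.
- The arm moves only by the tool servo_tool, never from a script. Its argument "deltas" is one flat list of numbers, 6 for each row, row after row: the shift along the tool's x, y, z in cm, then the turn, a rotation vector about the tool's x, y, z in degrees. A call has 1 to 20 rows; each row shifts and turns the pose as measured when the row begins, along the tool's axes as they then stand; what a row does not reach is not made up. A row lasts 1/10 s, in which the tool goes at most 50 mm and 8.59 degrees, less where a joint would pass 70% of its speed; a pose out of reach is approached as far as the arm can. A call with a gripper value outside its range is refused whole. "jaw" is the finger opening in cm, from 0 to 8.54, set as the call begins (left out, the last holds). The fingers move at their own pace and stop on an object; "grip_force" is the grip in N (left out, the last holds). Time passes only in rows, so rows that do not move let the fingers close. It gives the time, the measured TCP pose, the force and the opening at its end, in the units of the state.
- manip.get_state(): the state, without advancing time (a new reading comes with each control period).
- eyes.get_image(name): name is "side" or "top" or "wrist"; returns (picture, depth): 384x512x3 uint8, red, green, blue; 384x512 float32, m along the optical axis (not along the pixel's ray), 0 where there is no reading.
- eyes.get_calibration(name): a dict with "camera_matrix" (3x3 intrinsics, pixels), "rvec" (rotation vector, rad) and "tvec" (3), from world to camera coordinates, as OpenCV has them. Camera axes: x right, y down, z forward; pixel columns grow to the right and rows downward; lengths in m; the calibration is good to about 2 mm. A picture is of the moment at which its call begins: read the wrist's pose just before it. get_calibration takes no time and is no camera call; for the wrist camera it gives the pose at the moment of the call.
- manip.sign_off(): hands the job in, once; it reports no verdict.
The state is a dict: "clock": time; "qpos": joint angles; "qd": joint speeds; "effort": joint torques, N m; "position": TCP position; "ee_rot": TCP orientation; "contact_force": force on the tool from outside, world axes, zero at the start; "moment": the same for the moment, N m; "width": finger opening in m.
Only numpy, scipy, OpenCV 4.12 (cv2) and the standard library are available. Lean on these libraries where they do the work, as an engineer would, in place of code of your own. Each camera call takes 0.05 s, during which the arm holds its last target.

### The job

The beakers in the ultrasonic cleaner are done: hang their wire basket from the drain stand so it can drip into the tank. Swing the stand's hook arm in until the hook is under the middle of the basket's handle, then pinch the two orange release buttons on the mast head, raise the mast well up until the basket hangs clear above the tank, and let go so that the mast locks. The basket and beakers are clean, so do not touch them with the gripper, and leave the bottles and the measuring cylinder where they stand.

Things in the scene. Friction and masses are not known exactly. Their poses are not given: they have to be found in the camera images.
- stand: Drain stand, fixed: flat dark steel foot 130 x 135 x 12 mm. Origin on the bench on the axis of its upright column (30 mm diameter, top 138 mm high), about which column, mast and hook arm turn together. Local +y points roughly to the middle of the cleaner's tank, 140 mm away.
- column (a joint): Swing of the hook arm about the column axis, rad, growing counter-clockwise seen from above. At 0 the hook lies on the stand's +y axis, at the design place of the tank's middle; at the start the arm is swung away by 0.75 to 1.25. Light friction (0.05 N m), stays where it is left; range -0.6 to 1.8.
- mast (a joint): Mast height above its lowest position, m; end stop at 0.10. Catches lock it about every 10 mm (up to 4 mm of play upwards); it moves only with both buttons in by over 4 mm, then rises with 4.5 N + 40 N per m/s + the basket's weight. Let go between slots it sinks to the next below, at most 10 mm. The hook meets the handle after 28 mm; the basket is clear of the tank from 75 mm.
- button_a (a joint): Travel of the orange release button on the head's +x side, m: 0 sprung out, 0.008 fully in. Its spring takes about 1 N to start and 2.2 N at the bottom; then the head is solid and can be gripped hard through the buttons.
- button_b (a joint): The same for the button on the head's -x side.
- release (a point): Middle of the mast head, midway between the two buttons, 180 mm high with the mast down; its frame turns with the arm. Head: black block 34 x 34 x 50 mm, top 20 mm above this point. Buttons: orange, on its +x and -x sides, 24 mm wide, 30 mm high, centred at this height, faces 52 mm apart when out, 36 mm pressed. Pinch them along this frame's x axis, from above.
- arm (a point): Point on the hook arm's centreline, 90 mm from the column axis, 160 mm high with the mast down. The arm is a straight level 9 mm steel bar from the mast head to 137 mm from the axis, in the direction from axis to this point. Pushing it clockwise (seen from above) here, on its counter-clockwise side, swings the hook in to the handle. Same frame as the hook.
- hook (a point): Bottom of the hook, where the handle shall lie: centreline of the 8 mm hook bar, 140 mm from the column axis on this frame's +y, 150 mm high with the mast down. The bar runs along this frame's x, bent round the column axis; its tip, bent up to 18 mm above this point, lies 22 mm to +x and leads as the arm swings clockwise. To -x it climbs 10 mm and joins the arm, 24 degrees behind.
- basket: Clean wire basket, 84 x 134 x 42 mm, 0.16 to 0.3 kg, with a fixed handle: a 6 mm wire loop in its y-z plane, legs 128 to 131 mm apart at the two ends, top bar 138 mm above the underside and raised to 145 mm in the middle. Origin at the centre of the underside, z up. It stands loose in the tank.
- handle (a point): Middle of the basket's handle bar (centreline), 145 mm above the basket's underside; same axes as the basket, the bar runs along y.
- cleaner: White ultrasonic cleaner, fixed, 142 x 200 x 80 mm, front panel to its -x. Origin on the bench under its middle. Open steel tank in its top, drained, 100 x 152 mm inside, floor 40 mm and rim 80 mm above the bench.
- beaker_a: Glass beaker, 44 mm diameter, 55 mm high, standing loose in the basket; origin at the centre of its underside.
- beaker_b: A second such beaker in the basket.
- wash_bottle: Wash bottle with blue cap and bent nozzle, 225 mm high, left of the cleaner; origin under it. Bystander.
- amber_bottle: Amber bottle with black cap, 58 mm diameter, 118 mm high, right of the stand; origin under it. Bystander.
- measuring_cylinder: Glass measuring cylinder, 240 mm high, on a blue foot, behind the cleaner; origin under it. Bystander.
Mind the look-alikes: they are no part of the job. Leave any purple or red look-alike of the basket alone.

How it is judged:
On the way, in this order (a step that is already met when the one before it is completed fails the run):
1. the hook is under the middle of the handle while the basket still stands in the tank (x of handle in the frame of hook between -0.03 and 0.016 m and y of hook in the frame of basket between -0.05 and 0.05 m and z of hook in the frame of basket between 0.08 and 0.138 m and z of basket in the frame of cleaner below 0.046 m), for 0.2 s.
2. the basket hangs from the hook, clear above the tank (z of basket in the frame of cleaner above 0.085 m and distance between handle and hook below 0.035 m and contact force between basket and stand above 1 N and horizontal distance between basket and cleaner below 0.035 m and angle between basket's own z axis and vertical below 0.25 rad), for 0.2 s.
At the end, for the whole second after the job is handed in: Basket hanging in the hook (handle middle within 35 mm of the hook's bottom), near rest, tilted under 14 degrees, underside 5 mm or more above the rim, middle within 35 mm of the tank's middle, both beakers in it; mast up and locked, both buttons sprung out (all of step 2 and distance between each of beaker_a, beaker_b and basket below 0.055 m and z of each of beaker_a, beaker_b in the frame of basket below 0.03 m and value of joint each of button_a, button_b below 0.004 m and value of joint mast above 0.06 m and velocity of joint mast below 0.01 m/s and linear speed of basket below 0.06 m/s and contact force between basket and cleaner below 0.1 N); the robot touches nothing.
It fails at once if the gripper or arm touches the clean basket or beakers (contact force between any of the fingers, the arm and basket above 0.5 N or contact force between any of the fingers, the arm and beaker_a above 0.5 N or contact force between any of the fingers, the arm and beaker_b above 0.5 N).
It fails at once if a bottle or the measuring cylinder is pushed away or knocked over (distance of any of wash_bottle, amber_bottle, measuring_cylinder from where it was at the start of the episode above 0.03 m).
It also fails if it takes over 51 s, if anything falls off the work surface, if the arm or the gripper's body presses on something with over 40 N, if the wrist force passes 120 N, or if a joint passes its speed limit or range.

## Working session

There is one attempt and no reset: what is moved stays moved. The work goes in short steps, Python scripts to look and compute and a tool call to move; the robot and the scene stay as the last step left them, time stands still between calls to the robot, and variables do not carry over. Pictures are saved under pics/ and viewed, and the job is handed in when it is done.

Besides the shell and the picture viewer there is one more tool, called as a command line: name --argument value ..., lists and objects as JSON in quotes. servo_tool: Moves the arm, as the interface text tells. Its arguments: {"type":"object","properties":{"deltas":{"type":"array","items":{"type":"number"}},"jaw":{"type":"number"},"grip_force":{"type":"number"}},"required":["deltas"]}

```bash
mkdir -p pics
cat > h.py <<'E'
import numpy as np, cv2
from rig import manip, eyes
def save(n,f):
    p,d=eyes.get_image(n); cv2.imwrite(f'pics/{f}.png',cv2.cvtColor(p,cv2.COLOR_RGB2BGR)); np.savez(f'pics/{f}.npz',p=p,d=d,**eyes.get_calibration(n)); return p,d
def load(f): return np.load(f'pics/{f}.npz')
def pts(z):
    K=z['camera_matrix'];R=cv2.Rodrigues(z['rvec'])[0];t=z['tvec'].reshape(3)
    d=z['d'];v,u=np.mgrid[:d.shape[0],:d.shape[1]]
    c=np.stack([(u-K[0,2])/K[0,0]*d,(v-K[1,2])/K[1,1]*d,d],-1)
    return (c-t)@R
def ray(z,u,v,h):
    K=z['camera_matrix'];R=cv2.Rodrigues(z['rvec'])[0];t=z['tvec'].reshape(3)
    o=-R.T@t; r=R.T@np.linalg.inv(K)@np.array([u,v,1.]); return o+r*(h-o[2])/r[2]
def proj(z,P):
    return cv2.projectPoints(np.array(P,float).reshape(-1,3),z['rvec'],z['tvec'],z['camera_matrix'],None)[0].reshape(-1,2)
E
python3 - <<'E'
from h import *
for n in ['side','top','wrist']: save(n,n+'0')
print(manip.get_state())
E
```

```text
{'clock': 0.15, 'qpos': array([-1.39199438e+00,  2.76467361e-01,  1.50584700e+00, -3.25189916e-06,
        1.36072810e+00, -1.20978240e-01]), 'qd': array([ 4.02190761e-04, -4.56741984e-04, -4.29549081e-03,  1.21846044e-03,
       -4.92274255e-04, -6.79150900e-05]), 'effort': array([ 2.47186712e-03, -4.17144048e+01, -2.46032470e+01, -5.49805918e-05,
        7.59328046e-03, -4.73475467e-06]), 'position': array([ 0.16973642, -0.54895213,  0.23062652]), 'ee_rot': array([-7.24555258e-04,  9.88787185e-01,  1.49329758e-01, -2.25446998e-05]), 'contact_force': array([-0.30701045, -0.23546098,  0.10609901]), 'moment': array([ 0.02548669, -0.01168593,  0.00368044]), 'width': 0.08540285818642795}
```

View pics/top0.png

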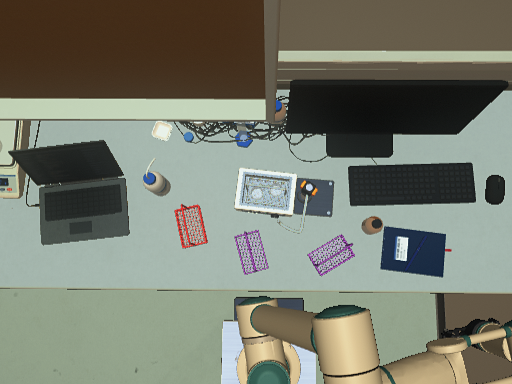

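View pics/side0.png

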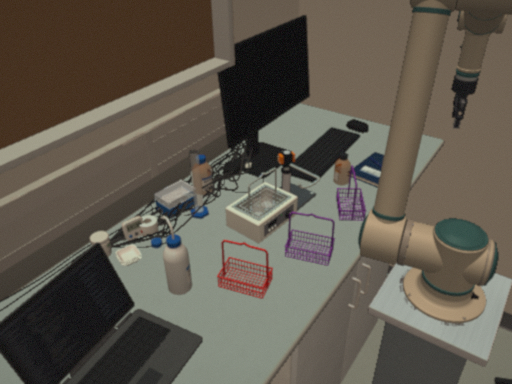

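View pics/wrist0.png

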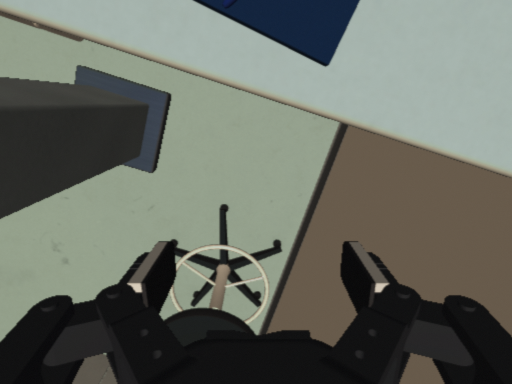

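The top view shows the cleaner at (265,192) and the stand at (312,195) to its right. The purple and red baskets outside the tank are look-alikes. The basket in the tank is the one I want, so I'll enlarge that area.

Run:
```python
from h import *
z=load('top0');P=pts(z)
a=z['p'][155:225,225:345]; cv2.imwrite('pics/c1.png',cv2.resize(cv2.cvtColor(a,cv2.COLOR_RGB2BGR),(780,455),interpolation=cv2.INTER_CUBIC))
s=load('side0'); a=s['p'][140:250,215:325]; cv2.imwrite('pics/c2.png',cv2.resize(cv2.cvtColor(a,cv2.COLOR_RGB2BGR),(600,600),interpolation=cv2.INTER_CUBIC))
for n,im in (('top',z),('side',s)):
    Q=pts(im);hsv=cv2.cvtColor(im['p'],cv2.COLOR_RGB2HSV)
    m=((hsv[...,0]<16)&(hsv[...,1]>190)&(hsv[...,2]>150)).astype(np.uint8)
    k,l,st,c=cv2.connectedComponentsWithStats(m)
    for i in range(1,k):
        if st[i,4]>3:
            q=Q[(l==i)]; print(n,c[i],st[i],np.median(q,0).round(3))
print('cam',[(-cv2.Rodrigues(i['rvec'])[0].T@i['tvec'].reshape(3)).round(3) for i in (z,s)], z['camera_matrix'][0,0])
# white cleaner by height 0.07..0.09
m=(P[...,2]>.07)&(P[...,2]<.09)&(z['p'].min(-1)>170);m[:,:200]=0;m[:150]=0;m[:,340:]=0
q=P[m];print('cleaner',len(q),cv2.minAreaRect(q[:,:2].astype(np.float32)),np.median(q[:,2]))
```

```text
top [314.28571429 192.57142857] [312 190   5   5   7] [ 0.564 -0.136  0.196]
top [184.48 222.3 ] [179 205  11  38  50] [0.476 0.277 0.142]
top [197.85714286 206.57142857] [196 205   4   4   7] [0.539 0.249 0.045]
top [199.4 211.2] [199 210   2   3   5] [0.522 0.246 0.039]
top [200.4 215.4] [200 214   2   4   5] [0.508 0.242 0.04 ]
top [201.75       222.41666667] [201 219   3   8  12] [0.484 0.237 0.04 ]
top [177.6 221.4] [177 220   3   3   5] [0.487 0.321 0.039]
top [178.5 226. ] [178 224   3   4   6] [0.469 0.316 0.04 ]
top [204.47826087 235.39130435] [203 228   4  15  23] [0.439 0.225 0.041]
top [181.2 239. ] [181 237   2   5   5] [0.425 0.304 0.042]
top [182.85714286 245.28571429] [182 243   4   5   7] [0.403 0.3   0.04 ]
side [280.4 155.2] [279 154   4   4  10] [ 0.592 -0.101  0.192]
cam [array([0.347, 0.005, 1.608]), array([-0.09 ,  1.015,  0.942])] 456.56043745388496
cleaner 875 ((0.5893919467926025, 0.01652964949607849), (0.19780482351779938, 0.14145497977733612), 83.81401824951172) 0.08109288772105348
```

View pics/c1.png

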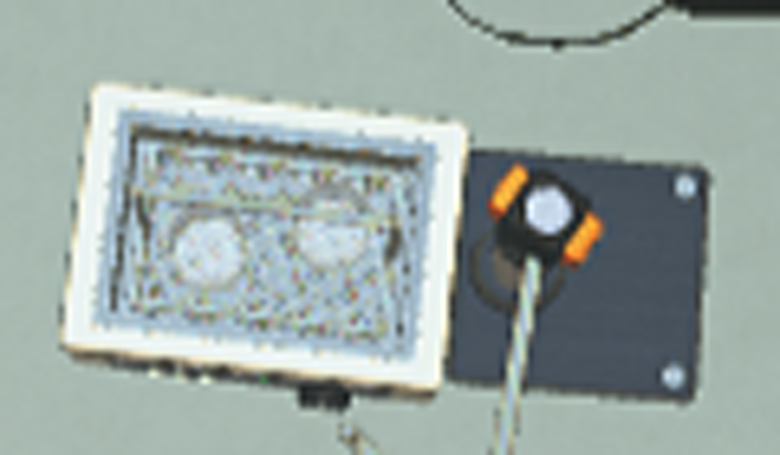

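View pics/c2.png

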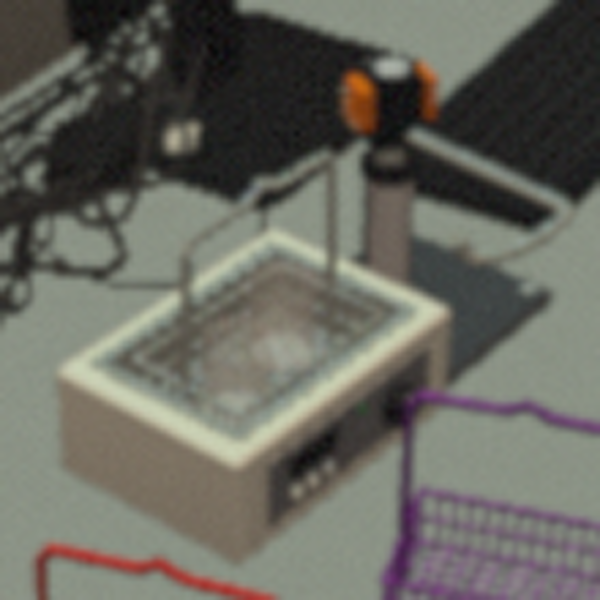

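Run:
```python
from h import *
z=load('top0');s=load('side0')
f=lambda x,y:(225+(x+.5)/6.5-.5,155+(y+.5)/6.5-.5)
A=ray(z,*f(510,192),.195);B=ray(z,*f(583,238),.195);T=ray(z,*f(549,210),.2)
print('btn',A,B,(A+B)/2,'sep',np.linalg.norm(A-B),'top',T)
print('btn ang',np.degrees(np.arctan2(*(A-B)[1::-1])))
a1=ray(z,*f(533,265),.16);a2=ray(z,*f(503,440),.16);print('arm',a1,a2,np.degrees(np.arctan2(*(a2-a1)[1::-1])))
g=lambda x,y:(215+(x+.5)*110/600-.5,140+(y+.5)*110/600-.5)
# side handle ends: legs tops and mid; lies at ztop=.04+.138(+underside offset)
for x,y,h in((188,255,.178),(332,155,.178),(262,192,.185)): print('side',ray(s,*g(x,y),h))
for x,y,h in((140,192,.178),(395,218,.178)): print('top',ray(z,*f(x,y),h))
print(proj(z,[[.574,-.123,.138],[.589,.0165,.185]]))
a=z['p'][150:235,225:345]; cv2.imwrite('pics/c3.png',cv2.resize(cv2.cvtColor(a,cv2.COLOR_RGB2BGR),(800,566),interpolation=cv2.INTER_CUBIC))
```

```text
btn [ 0.59192267 -0.10245136  0.195     ] [ 0.56967064 -0.13738101  0.195     ] [ 0.58079666 -0.11991619  0.195     ] sep 0.04141537061711776 top [ 0.5823916  -0.12071521  0.2       ]
btn ang 57.50071956068047
arm [ 0.56159652 -0.11621176  0.16      ] [ 0.47518517 -0.10100564  0.16      ] 170.0196349409498
side [0.58349614 0.08655701 0.178     ]
side [ 0.57418549 -0.04579142  0.178     ]
side [0.57951014 0.01952694 0.185     ]
top [0.59385487 0.07697274 0.178     ]
top [ 0.58168995 -0.04766077  0.178     ]
[[308.08163397 192.57584441]
 [265.10965163 185.35758271]]
```

View pics/c3.png

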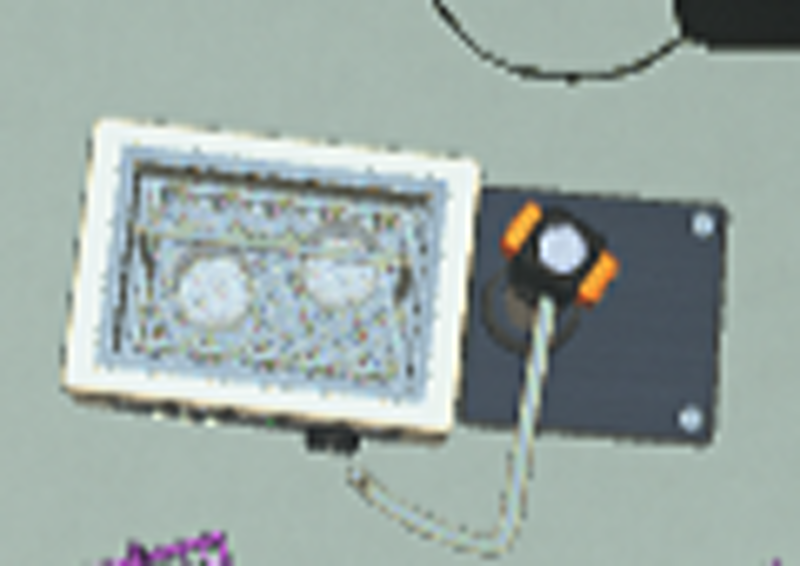

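```bash
cat >> h.py <<'E'
def psi():
    w,x,y,z=manip.get_state()['ee_rot']; return np.degrees(np.arctan2(2*(x*y+w*z),1-2*(y*y+z*z)))
def plan(target,psit,n):
    # print rows for n steps, world-straight line, tool-down
    s=manip.get_state();p=s['position'];a=psi();d=(np.array(target)-p)*100/n;da=(psit-a)/n;out=[]
    for i in range(n):
        q=np.radians(a+i*da);X=np.array([np.cos(q),np.sin(q),0]);Y=np.array([np.sin(q),-np.cos(q),0])
        out+=[round(d@X,1),round(d@Y,1),round(-d[2],1),0,0,round(-da,1)]
    print(p.round(4),a.round(2));print(out)
E
python3 -c "
from h import *
plan([.488,-.155,.26],87.5,15)"
```

```text
[ 0.1697 -0.549   0.2306] 17.18
[np.float64(2.8), np.float64(-1.9), np.float64(-0.2), 0, 0, np.float64(-4.7), np.float64(2.9), np.float64(-1.6), np.float64(-0.2), 0, 0, np.float64(-4.7), np.float64(3.1), np.float64(-1.4), np.float64(-0.2), 0, 0, np.float64(-4.7), np.float64(3.2), np.float64(-1.1), np.float64(-0.2), 0, 0, np.float64(-4.7), np.float64(3.3), np.float64(-0.9), np.float64(-0.2), 0, 0, np.float64(-4.7), np.float64(3.3), np.float64(-0.6), np.float64(-0.2), 0, 0, np.float64(-4.7), np.float64(3.4), np.float64(-0.3), np.float64(-0.2), 0, 0, np.float64(-4.7), np.float64(3.4), np.float64(-0.1), np.float64(-0.2), 0, 0, np.float64(-4.7), np.float64(3.4), np.float64(0.2), np.float64(-0.2), 0, 0, np.float64(-4.7), np.float64(3.3), np.float64(0.5), np.float64(-0.2), 0, 0, np.float64(-4.7), np.float64(3.3), np.float64(0.8), np.float64(-0.2), 0, 0, np.float64(-4.7), np.float64(3.2), np.float64(1.0), np.float64(-0.2), 0, 0, np.float64(-4.7), np.float64(3.1), np.float64(1.3), np.float64(-0.2), 0, 0, np.float64(-4.7), np.float64(3.0), np.float64(1.5), np.float64(-0.2), 0, 0, np.float64(-4.7), np.float64(2.9), np.float64(1.8), np.float64(-0.2), 0, 0, np.float64(-4.7)]
```

servo_tool --deltas '[2.8,-1.9,-0.2,0,0,-4.7,2.9,-1.6,-0.2,0,0,-4.7,3.1,-1.4,-0.2,0,0,-4.7,3.2,-1.1,-0.2,0,0,-4.7,3.3,-0.9,-0.2,0,0,-4.7,3.3,-0.6,-0.2,0,0,-4.7,3.4,-0.3,-0.2,0,0,-4.7,3.4,-0.1,-0.2,0,0,-4.7,3.4,0.2,-0.2,0,0,-4.7,3.3,0.5,-0.2,0,0,-4.7,3.3,0.8,-0.2,0,0,-4.7,3.2,1,-0.2,0,0,-4.7]' --jaw 0

```text
clock: 1.35
position: [0.4253, -0.2201, 0.2516]
ee_rot: [-0.003, 0.791, 0.611, 0.0]
contact_force: [-0.7, -0.3, -0.9]
width: -0.0001
```

```bash
python3 -c "
from h import *
plan([.488,-.155,.24],87.5,4)"
```

```text
[ 0.4253 -0.2201  0.2516] 75.37
[np.float64(2.0), np.float64(1.1), np.float64(0.3), 0, 0, np.float64(-3.0), np.float64(1.9), np.float64(1.2), np.float64(0.3), 0, 0, np.float64(-3.0), np.float64(1.8), np.float64(1.3), np.float64(0.3), 0, 0, np.float64(-3.0), np.float64(1.8), np.float64(1.4), np.float64(0.3), 0, 0, np.float64(-3.0)]
```

servo_tool --deltas '[2,1.1,0.3,0,0,-3,1.9,1.2,0.3,0,0,-3,1.8,1.3,0.3,0,0,-3,1.8,1.4,0.3,0,0,-3,0,0,0,0,0,0]'

```text
clock: 1.85
position: [0.4911, -0.1473, 0.2388]
ee_rot: [-0.004, 0.718, 0.697, 0.001]
contact_force: [0.4, -1.3, -0.5]
width: 0.0
```

```bash
python3 -c "
from h import *
print(manip.get_state()['position'],psi(),manip.get_state()['ee_rot'])
save('wrist','w1');save('side','s1')"
```

```text
[ 0.49110711 -0.14732597  0.23879639] 88.29420039581493 [-0.00400113  0.71754252  0.69650172  0.00144029]
```

View pics/w1.png

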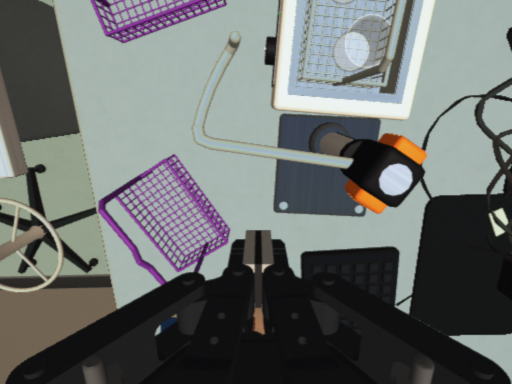

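View pics/s1.png

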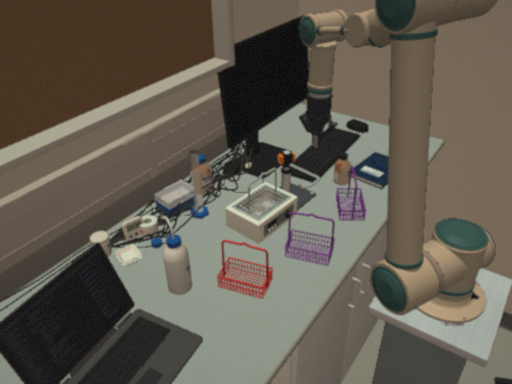

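Run:
```python
from h import *
z=load('w1')
print('cap',ray(z,396,179,.2),'btn',ray(z,407,150,.195),ray(z,367,198,.195))
a1=ray(z,340,158,.16);a2=ray(z,215,143,.16);print('arm',a1,a2,np.degrees(np.arctan2(*(a2-a1)[1::-1])))
print('cleaner corners',[ray(z,*c,.08).round(3) for c in((276,106),(413,117))])
print('foot',[ray(z,*c,.012).round(3) for c in((283,206),(358,210))])
a=z['p'][0:220,180:440]; cv2.imwrite('pics/c4.png',cv2.resize(cv2.cvtColor(a,cv2.COLOR_RGB2BGR),(709,600),interpolation=cv2.INTER_CUBIC))
```

```text
cap [ 0.58241132 -0.12258272  0.2       ] btn [ 0.58990833 -0.10437182  0.195     ] [ 0.56628838 -0.13701323  0.195     ]
arm [ 0.55595679 -0.11510008  0.16      ] [ 0.45817159 -0.1003195   0.16      ] 171.4046086013423
cleaner corners [array([ 0.511, -0.075,  0.08 ]), array([ 0.651, -0.09 ,  0.08 ])]
foot [array([ 0.522, -0.208,  0.012]), array([ 0.626, -0.217,  0.012])]
```

View pics/c4.png

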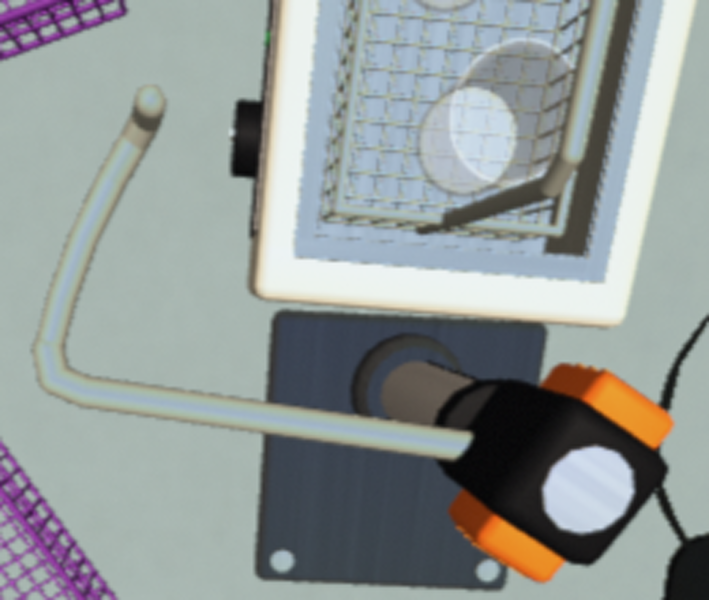

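Run:
```python
from h import *
z=load('w1')
A=ray(z,386,62,.178);B=ray(z,401.5,0,.182);print(A,B,np.degrees(np.arctan2(*(B-A)[1::-1])))
u=(B-A)[:2]/np.linalg.norm((B-A)[:2]);print('mid',A[:2]+u*.0645)
print(ray(z,(148/2.727)+180,105/2.727,.168))
plan([.490,-.15,.135],87.5,5)
```

```text
[ 0.57779749 -0.04848053  0.178     ] [ 0.58211757 -0.01432596  0.182     ] 82.79114603142084
mid [0.58589137 0.01550962]
[ 0.47780771 -0.02936017  0.168     ]
[ 0.4897 -0.149   0.2391] 88.14
[np.float64(-0.0), np.float64(0.0), np.float64(2.1), 0, 0, np.float64(0.1), np.float64(-0.0), np.float64(0.0), np.float64(2.1), 0, 0, np.float64(0.1), np.float64(-0.0), np.float64(0.0), np.float64(2.1), 0, 0, np.float64(0.1), np.float64(-0.0), np.float64(0.0), np.float64(2.1), 0, 0, np.float64(0.1), np.float64(-0.0), np.float64(0.0), np.float64(2.1), 0, 0, np.float64(0.1)]
```

servo_tool --deltas '[0,0,2.1,0,0,0,0,0,2.1,0,0,0,0,0,2.1,0,0,0,0,0,2.1,0,0,0,0,0,2.0,0,0,0,0,0,0.5,0,0,0]'

```text
clock: 2.55
position: [0.4863, -0.155, 0.1293]
ee_rot: [-0.001, 0.722, 0.692, -0.001]
contact_force: [0.1, 0.7, -0.6]
width: -0.0002
```

Run:
```python
from h import *
ax=np.array([.580,-.121]);s=manip.get_state();print(s['position'],psi())
# waypoints: arm angle 172->115
for a in range(172,106,-5):
    t=np.radians(a);n=np.array([-np.sin(t),np.cos(t)])
    off=abs(n[0])*.0145+abs(n[1])*.011+.0045
    print(a,(ax+.09*np.array([np.cos(t),np.sin(t)])+off*n).round(4))
```

```text
[ 0.48630887 -0.1549833   0.12930995] 87.6025256499974
172 [ 0.4885 -0.1257]
167 [ 0.4881 -0.1188]
162 [ 0.4884 -0.1117]
157 [ 0.4892 -0.1045]
152 [ 0.4907 -0.0973]
147 [ 0.4927 -0.0901]
142 [ 0.4955 -0.083 ]
137 [ 0.4989 -0.076 ]
132 [ 0.503  -0.0693]
127 [ 0.5077 -0.0628]
122 [ 0.5131 -0.0567]
117 [ 0.5192 -0.051 ]
112 [ 0.5258 -0.0458]
107 [ 0.533  -0.0412]
```

servo_tool --deltas '[1.2,0.1,-0.1,0,0,0,1.2,0.1,-0.1,0,0,0,1.2,0.1,-0.1,0,0,0,1.1,0.1,-0.1,0,0,0,1.1,0.1,0,0,0,0,0.9,0.3,0,0,0,0,0.9,0.4,0,0,0,0,0.8,0.5,0,0,0,0,0.7,0.5,0,0,0,0,0.7,0.6,0,0,0,0,0,0,0,0,0,0]'

```text
clock: 3.65
position: [0.5231, -0.0511, 0.1377]
ee_rot: [0.003, 0.722, 0.692, 0.0]
contact_force: [-0.5, 0.4, -0.2]
width: -0.0
```

```bash
python3 -c "
from h import *
print(manip.get_state()['position'],psi())
save('wrist','w2')"
```

```text
[ 0.52307907 -0.05114409  0.13766635] 87.56628519914742
```

View pics/w2.png

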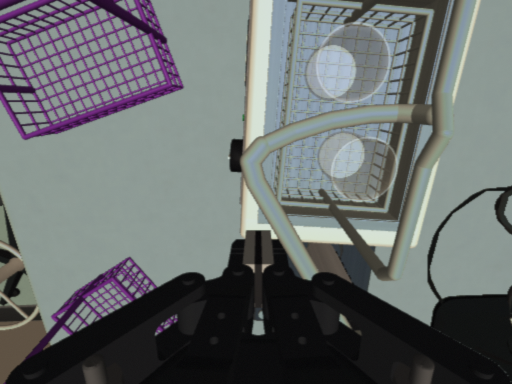

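Run:
```python
from h import *
z=load('w2');ax=np.array([.580,-.121])
a=ray(z,297,250,.16);b=ray(z,253,168,.16);print(a,b,np.degrees(np.arctan2(*(b-a)[1::-1])))
for p in(a,b): print(np.degrees(np.arctan2(*(p[:2]-ax)[::-1])),np.linalg.norm(p[:2]-ax))
print('handle pts',ray(z,437,118,.185),ray(z,390,275,.178),ray(z,424,160,.178))
a=z['p'][60:300,220:480]; cv2.imwrite('pics/c5.png',cv2.resize(cv2.cvtColor(a,cv2.COLOR_RGB2BGR),(650,600),interpolation=cv2.INTER_CUBIC))
```

```text
[ 0.54168755 -0.04245467  0.16      ] [ 0.52269124 -0.00169303  0.16      ] 114.98711458304126
116.00196259984116 0.08739114951460247
115.65716555877253 0.13235727154086382
handle pts [0.58403688 0.01810876 0.185     ] [ 0.57806444 -0.0457024   0.178     ] [0.5857709  0.00270864 0.178     ]
```

View pics/c5.png

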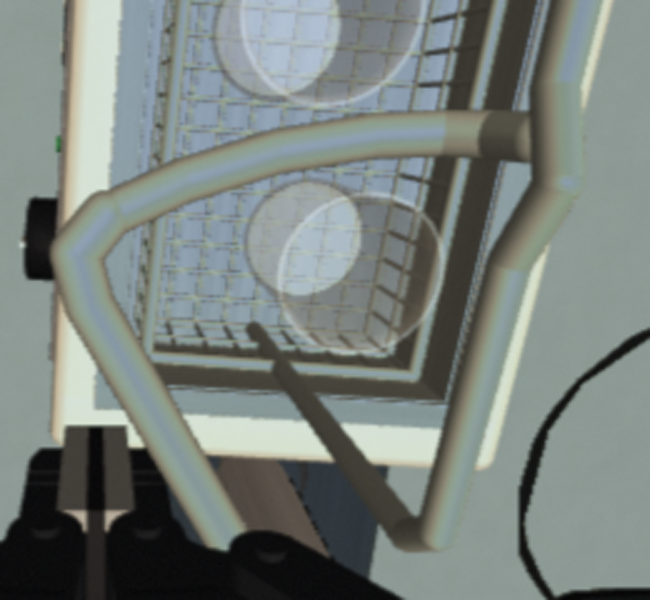

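servo_tool --deltas '[0.1,0.3,0,0,0,0,0.1,0.3,0,0,0,0,0.1,0.1,0,0,0,0,0,0,0,0,0,0,0,0,0,0,0,0]'

```text
clock: 4.2
position: [0.5292, -0.0491, 0.137]
ee_rot: [0.002, 0.722, 0.691, -0.001]
contact_force: [-0.1, 0.4, -0.1]
width: -0.0002
```

```bash
python3 -c "
from h import *
print(manip.get_state()['position'],psi())
z=save('wrist','w3');z=load('w3')
a=z['p'][60:300,220:480]; cv2.imwrite('pics/c6.png',cv2.resize(cv2.cvtColor(a,cv2.COLOR_RGB2BGR),(650,600),interpolation=cv2.INTER_CUBIC))"
```

```text
[ 0.52920566 -0.04906857  0.13702887] 87.47929471820933
```

View pics/c6.png

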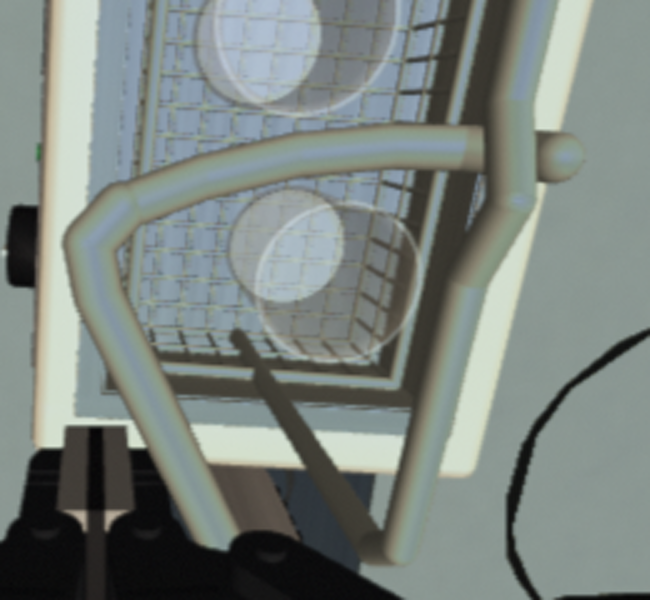

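Run:
```python
from h import *
z=load('w3');ax=np.array([.580,-.121])
g=lambda x,y:(220+x/2.5,60+y/2.5)
a=ray(z,*g(205,500),.16);b=ray(z,*g(92,255),.16);t=ray(z,*g(562,158),.164);m=ray(z,*g(512,150),.185)
for n,p in zip('abtm',(a,b,t,m)): print(n,p,np.degrees(np.arctan2(*(p[:2]-ax)[::-1])),np.linalg.norm(p[:2]-ax))
```

```text
a [ 0.55069891 -0.04526443  0.16      ] 111.15079713440768 0.08120610345334571
b [0.53122848 0.00336022 0.16      ] 111.41409108511496 0.13358190651182528
t [0.60673068 0.0165396  0.164     ] 79.00172941877346 0.14011306107619673
m [0.58664169 0.01997913 0.185     ] 87.3027225216541 0.14113549156887426
```

servo_tool --deltas '[-1,-1.5,0,0,0,0,-0.5,-1,-1,0,0,0,0,0,-3,0,0,0,0,0,-3,0,0,0,0,0,-3,0,0,0,0,0,-1,0,0,0,0,0,0,0,0,0]'

```text
clock: 4.95
position: [0.4958, -0.0656, 0.2527]
ee_rot: [0.001, 0.724, 0.69, -0.002]
contact_force: [-0.3, 0.4, 1.1]
width: -0.0
```

```bash
python3 -c "
from h import *
plan([.5805,-.1212,.25],87.5,6)
save('wrist','w4')"
```

```text
[ 0.4958 -0.0656  0.2527] 87.3
[np.float64(-0.9), np.float64(1.5), np.float64(0.0), 0, 0, np.float64(-0.0), np.float64(-0.9), np.float64(1.5), np.float64(0.0), 0, 0, np.float64(-0.0), np.float64(-0.9), np.float64(1.5), np.float64(0.0), 0, 0, np.float64(-0.0), np.float64(-0.9), np.float64(1.5), np.float64(0.0), 0, 0, np.float64(-0.0), np.float64(-0.9), np.float64(1.5), np.float64(0.0), 0, 0, np.float64(-0.0), np.float64(-0.9), np.float64(1.5), np.float64(0.0), 0, 0, np.float64(-0.0)]
```

View pics/w4.png

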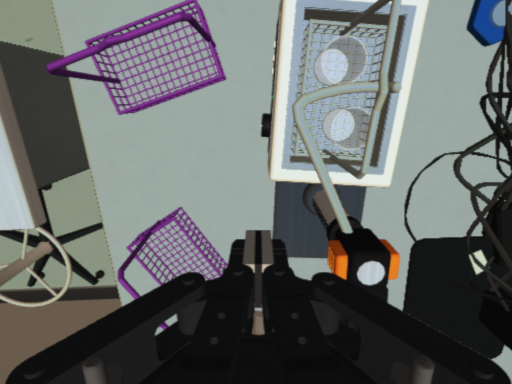

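Run:
```python
from h import *
z=load('w4')
hsv=cv2.cvtColor(z['p'],cv2.COLOR_RGB2HSV);m=((hsv[...,0]<16)&(hsv[...,1]>190)&(hsv[...,2]>120)).astype(np.uint8)
m[:200]=0;m[:,:310]=0
k,l,st,c=cv2.connectedComponentsWithStats(m)
print([(st[i],c[i].round()) for i in range(1,k) if st[i,4]>20])
P=pts(z)
for i in range(1,k):
    if st[i,4]>20: q=P[l==i];print(q[q[:,2]>.185].mean(0),np.percentile(q,[2,98],axis=0).round(3).tolist())
print('cap',ray(z,370,272,.2),P[272,370])
a=ray(z,340,215,.16);b=ray(z,304,118,.16);print(np.degrees(np.arctan2(*(b-a)[1::-1])))
```

```text
[(array([328, 247,  20,  33, 422], dtype=int32), array([338., 263.])), (array([388, 246,  11,  33, 245], dtype=int32), array([393., 264.]))]
[ 0.55915151 -0.11628885  0.19445862] [[0.555, -0.128, 0.174], [0.565, -0.108, 0.196]]
[ 0.60140039 -0.11786671  0.19564346] [[0.599, -0.131, 0.184], [0.606, -0.109, 0.196]]
cap [ 0.58155737 -0.12099482  0.2       ] [ 0.5812358  -0.12047369  0.20076416]
110.62386503541465
```

servo_tool --deltas '[-0.9,1.5,-0.2,0,0,0,-0.9,1.5,-0.2,0,0,0,-0.9,1.5,0,0,0,0,-0.9,1.5,0,0,0,0,-0.9,1.3,0,0,0,0,-0.6,0.9,0,0,0,0,0,0,0,0,0,0,0,0,0,0,0,0]' --jaw 8.5

```text
clock: 5.8
position: [0.5727, -0.122, 0.2451]
ee_rot: [-0.008, 0.724, 0.69, -0.006]
contact_force: [-0.7, -0.5, -0.5]
width: 0.085
```

```bash
python3 -c "
from h import *
save('wrist','w5')
print(manip.get_state()['ee_rot'])
plan([.5805,-.1205,.159],87,6)"
```

```text
[-0.0078966   0.7235985   0.69014631 -0.00639707]
[ 0.5727 -0.122   0.2451] 87.29
[np.float64(0.0), np.float64(0.1), np.float64(1.4), 0, 0, np.float64(0.0), np.float64(0.0), np.float64(0.1), np.float64(1.4), 0, 0, np.float64(0.0), np.float64(0.0), np.float64(0.1), np.float64(1.4), 0, 0, np.float64(0.0), np.float64(0.0), np.float64(0.1), np.float64(1.4), 0, 0, np.float64(0.0), np.float64(0.0), np.float64(0.1), np.float64(1.4), 0, 0, np.float64(0.0), np.float64(0.0), np.float64(0.1), np.float64(1.4), 0, 0, np.float64(0.0)]
```

View pics/w5.png

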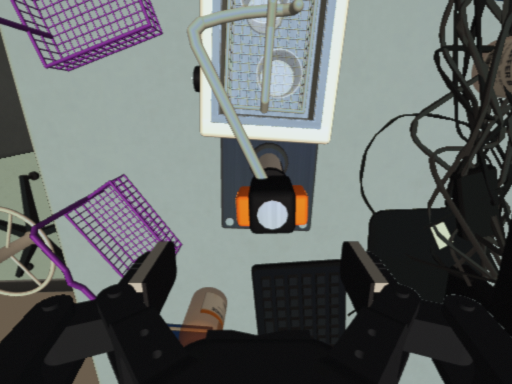

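Run:
```python
from h import *
from scipy.spatial.transform import Rotation as R
s=manip.get_state();w,x,y,z=s['ee_rot'];Rc=R.from_quat([x,y,z,w])
p=np.radians(87);Rt=R.from_matrix(np.array([[np.cos(p),np.sin(p),0],[np.sin(p),-np.cos(p),0],[0,0,-1]]).T.T)
print(Rt.as_matrix(), Rc.as_matrix().round(3))
print(np.degrees((Rc.inv()*Rt).as_rotvec()), Rc.inv().apply(np.array([.5805,-.1205,.159])-s['position'])*100)
```

```text
[[ 0.05233596  0.99862953  0.        ]
 [ 0.99862953 -0.05233596  0.        ]
 [ 0.          0.         -1.        ]] [[ 0.047  0.999 -0.02 ]
 [ 0.999 -0.047  0.003]
 [ 0.002 -0.02  -1.   ]]
[-1.16099967 -0.0911467   0.28901811] [0.16895697 0.94871019 8.59440783]
```

Correct the tilt and centre over the head before descending.

servo_tool --deltas '[0.1,0.8,0,-0.8,0,0.2,0.1,0.1,0,-0.3,0,0,0,0,0,0,0,0]'

```text
clock: 6.15
position: [0.5814, -0.1191, 0.2455]
ee_rot: [-0.001, 0.725, 0.689, 0.001]
contact_force: [0.4, 1.3, 0.5]
width: 0.0848
```

```bash
cat >> h.py <<'E'
def err(t,ps):
    from scipy.spatial.transform import Rotation as R
    s=manip.get_state();w,x,y,z=s['ee_rot'];Rc=R.from_quat([x,y,z,w]);p=np.radians(ps)
    Rt=R.from_matrix([[np.cos(p),np.sin(p),0],[np.sin(p),-np.cos(p),0],[0,0,-1]])
    print(s['position'].round(4),'tool cm',(Rc.inv().apply(np.array(t)-s['position'])*100).round(2),'deg',np.degrees((Rc.inv()*Rt).as_rotvec()).round(2),s['contact_force'].round(2),s['width'])
E
python3 -c "
from h import *
err([.5805,-.1205,.159],87)"
```

```text
[ 0.5814 -0.1191  0.2455] tool cm [-0.16 -0.09  8.65] deg [ 0.03 -0.12  0.12] [0.42 1.34 0.48] 0.08482278885060954
```

servo_tool --deltas '[-0.1,-0.1,1.5,0,0,0,0,0,1.5,0,0,0,0,0,1.5,0,0,0,0,0,1.5,0,0,0,0,0,1.5,0,0,0,0,0,1,0,0,0,0,0,0,0,0,0,0,0,0,0,0,0]'

```text
clock: 6.95
position: [0.5806, -0.1183, 0.1615]
ee_rot: [0.002, 0.724, 0.69, 0.003]
contact_force: [-0.4, -0.0, -0.0]
width: 0.085
```

```bash
python3 -c "
from h import *
save('wrist','w6')
err([.5805,-.1205,.159],87)"
```

```text
[ 0.5806 -0.1183  0.1616] tool cm [-0.22  0.    0.26] deg [ 0.42 -0.02  0.26] [-0.71  0.39 -0.05] 0.08482887992720149
```

View pics/w6.png

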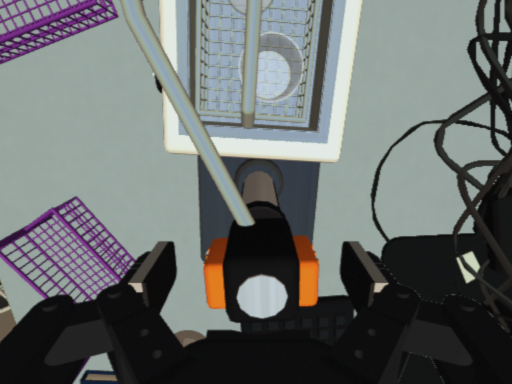

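servo_tool --deltas '[-0.2,0,0.1,0.3,0,0.2,0,0,0,0,0,0,0,0,0,0,0,0,0,0,0,0,0,0,0,0,0,0,0,0,0,0,0,0,0,0,0,0,0,0,0,0,0,0,0,0,0,0]' --jaw 2.5 --grip_force 60

```text
clock: 7.8
position: [0.5819, -0.121, 0.1636]
ee_rot: [0.002, 0.725, 0.689, 0.002]
contact_force: [0.8, -0.1, 1.1]
width: 0.0334
```

```bash
python3 -c "
from h import *
err([.5805,-.1205,.159],87)
save('wrist','w7')
"
```

```text
[ 0.5819 -0.121   0.1636] tool cm [ 0.04 -0.14  0.46] deg [0.34 0.05 0.05] [ 0.78 -0.11  1.12] 0.03335627522664897
```

View pics/w7.png

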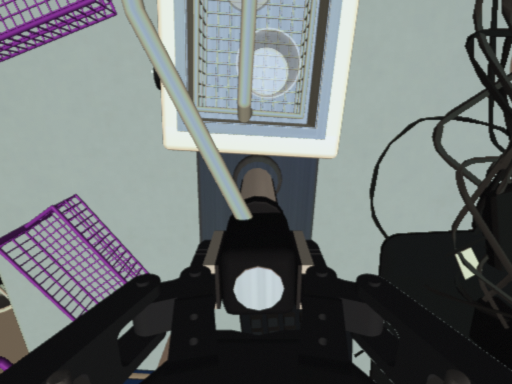

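servo_tool --deltas '[0,0,-0.3,0,0,0,0,0,-0.3,0,0,0,0,0,-0.3,0,0,0,0,0,-0.3,0,0,0,0,0,-0.3,0,0,0,0,0,-0.3,0,0,0,0,0,-0.3,0,0,0,0,0,-0.3,0,0,0,0,0,0,0,0,0]'

```text
clock: 8.75
position: [0.5818, -0.121, 0.1868]
ee_rot: [0.002, 0.725, 0.689, 0.001]
contact_force: [1.7, 0.3, -2.7]
width: 0.0334
```

```bash
python3 -c "
from h import *
err([.5805,-.1205,.258],87)
save('wrist','w8')
"
```

```text
[ 0.5818 -0.121   0.1868] tool cm [ 0.04 -0.1  -7.12] deg [0.26 0.03 0.05] [ 1.7   0.27 -2.7 ] 0.033434149341911495
```

View pics/w8.png

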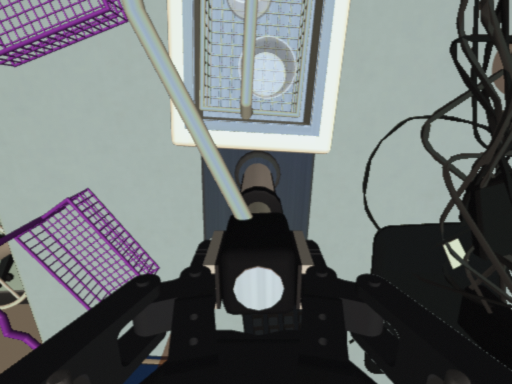

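servo_tool --deltas '[0,0,-0.3,0,0,0,0,0,-0.3,0,0,0,0,0,-0.3,0,0,0,0,0,-0.3,0,0,0,0,0,-0.3,0,0,0,0,0,-0.3,0,0,0,0,0,-0.3,0,0,0,0,0,-0.3,0,0,0,0,0,-0.3,0,0,0,0,0,-0.3,0,0,0,0,0,-0.3,0,0,0,0,0,-0.3,0,0,0,0,0,-0.3,0,0,0,0,0,-0.3,0,0,0]'

```text
clock: 10.2
position: [0.5818, -0.1209, 0.2302]
ee_rot: [0.001, 0.725, 0.689, 0.001]
contact_force: [2.2, 0.0, -6.9]
width: 0.0335
```

```bash
python3 -c "
from h import *
err([.5805,-.1205,.258],87)
save('side','s9');z=load('s9');a=z['p'][110:250,215:355]; cv2.imwrite('pics/c9.png',cv2.resize(cv2.cvtColor(a,cv2.COLOR_RGB2BGR),(600,600),interpolation=cv2.INTER_CUBIC))
save('wrist','w9')
"
```

```text
[ 0.5818 -0.1209  0.2302] tool cm [ 0.04 -0.12 -2.78] deg [0.22 0.01 0.05] [ 2.17  0.   -6.94] 0.03350236066043731
```

View pics/c9.png

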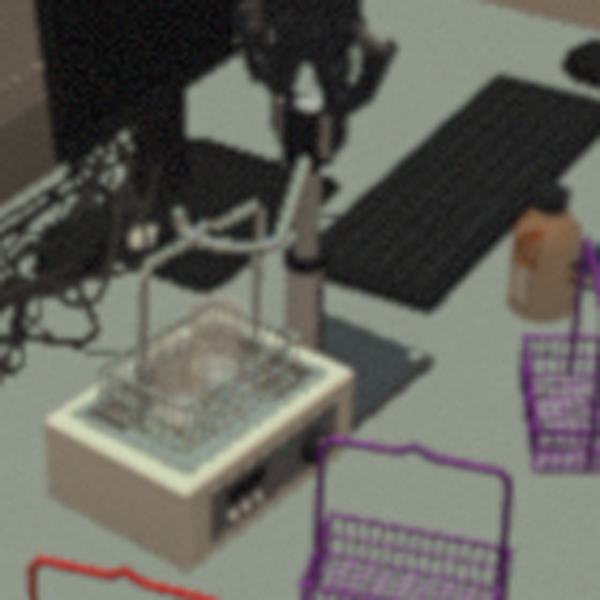

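View pics/w9.png

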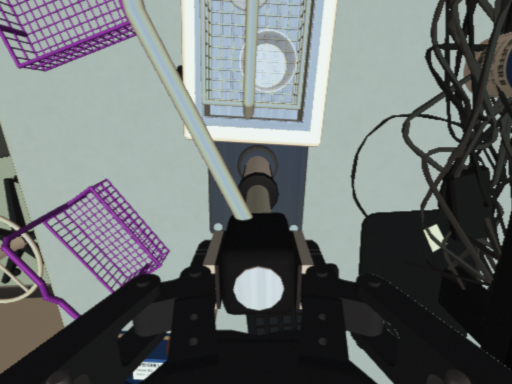

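The basket is hanging in the hook and rising out of the tank, level. I'll keep lifting.

servo_tool --deltas '[0,0,-0.3,0,0,0,0,0,-0.3,0,0,0,0,0,-0.3,0,0,0,0,0,-0.3,0,0,0,0,0,-0.3,0,0,0,0,0,-0.3,0,0,0,0,0,-0.3,0,0,0,0,0,-0.3,0,0,0,0,0,0,0,0,0,0,0,0,0,0,0]'

```text
clock: 11.3
position: [0.5818, -0.1209, 0.2568]
ee_rot: [0.002, 0.725, 0.689, 0.001]
contact_force: [2.2, -0.2, -7.0]
width: 0.0331
```

```bash
python3 -c "
from h import *
err([.5805,-.1205,.258],87)
save('wrist','w10')
z=load('w10');P=pts(z);print('cap z',P[280:297,250:268].reshape(-1,3).mean(0))
z=load('w7');P=pts(z);print('cap z before',P[280:297,250:268].reshape(-1,3).mean(0))
"
```

```text
[ 0.5818 -0.1209  0.2568] tool cm [ 0.03 -0.13 -0.12] deg [0.26 0.01 0.05] [ 2.16 -0.21 -6.96] 0.03313024556934789
cap z [ 0.5820933  -0.12045319  0.29555608]
cap z before [ 0.58213389 -0.12040738  0.20233282]
```

servo_tool --deltas '[0,0,0,0,0,0,0,0,0,0,0,0,0,0,0,0,0,0,0,0,0,0,0,0,0,0,0,0,0,0,0,0,0,0,0,0,0,0,0,0,0,0,0,0,0,0,0,0]' --jaw 8.5

```text
clock: 12.15
position: [0.5808, -0.1207, 0.2612]
ee_rot: [0.003, 0.725, 0.689, 0.002]
contact_force: [-0.6, 0.9, -0.2]
width: 0.0843
```

```bash
python3 -c "
from h import *
err([.5805,-.1205,.258],87)
save('wrist','w11')
"
```

```text
[ 0.5808 -0.1207  0.2612] tool cm [ 0.02 -0.03  0.32] deg [0.38 0.05 0.03] [-0.58  0.9  -0.25] 0.08426956778308871
```

View pics/w11.png

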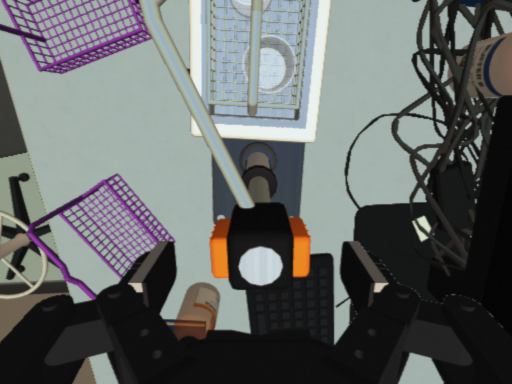

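The buttons have sprung out and the mast is holding. Next I'll retract straight up, then back away from the stand.

servo_tool --deltas '[0,0,-1.5,0,0,0,0,0,-2,0,0,0,0,0,-2,0,0,0,0,0,-2,0,0,0,0,0,-2,0,0,0,0,0,-1,0,0,0,-2,0,0,0,0,0,-3,0,0,0,0,0,-3,-1,0,0,0,0,-3,-2,0,0,0,0,-2,-2,0,0,0,0,0,0,0,0,0,0,0,0,0,0,0,0]'

```text
clock: 13.5
position: [0.5216, -0.2512, 0.3651]
ee_rot: [-0.001, 0.724, 0.69, 0.001]
contact_force: [1.0, -0.3, 0.3]
width: 0.0848
```

```bash
python3 -c "
from h import *
err([.5805,-.1205,.258],87)
save('side','s12');z=load('s12');a=z['p'][110:250,215:355]; cv2.imwrite('pics/c12.png',cv2.resize(cv2.cvtColor(a,cv2.COLOR_RGB2BGR),(600,600),interpolation=cv2.INTER_CUBIC))
save('wrist','w12')
"
```

```text
[ 0.5216 -0.2512  0.3651] tool cm [13.31  5.25 10.74] deg [-0.04 -0.17  0.19] [ 0.99 -0.27  0.32] 0.08481808600196927
```

View pics/c12.png

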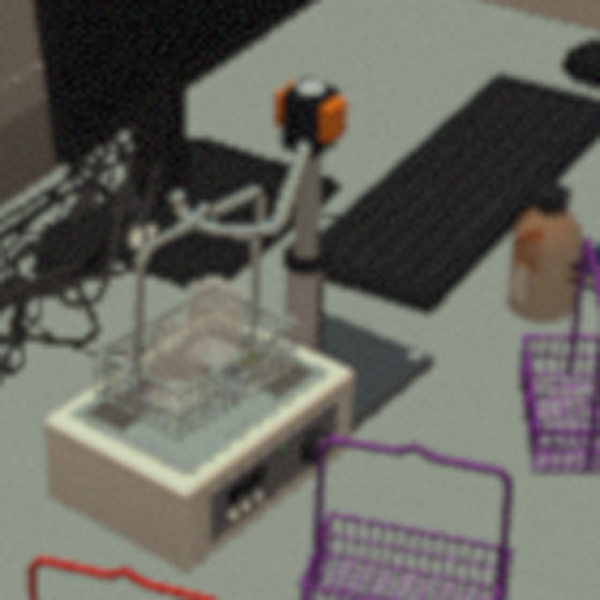

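View pics/w12.png

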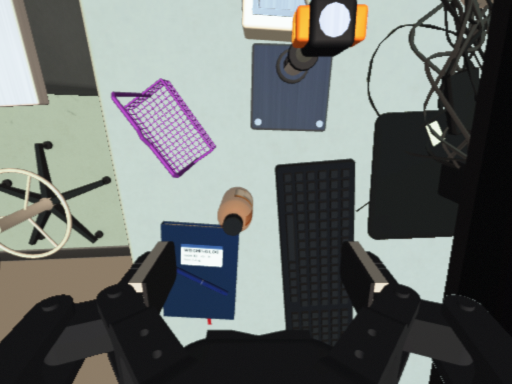

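Run:
```python
from h import *
z=load('w12');P=pts(z);print('cap',P[14:26,328:344].reshape(-1,3).mean(0))
save('top','t12');t=load('t12');a=t['p'][155:225,225:345]; cv2.imwrite('pics/c13.png',cv2.resize(cv2.cvtColor(a,cv2.COLOR_RGB2BGR),(780,455),interpolation=cv2.INTER_CUBIC))
s=load('s12');Q=pts(s)
g=lambda x,y:(215+(x+.5)*140/600-.5,110+(y+.5)*140/600-.5)
for n,x,y in(('legL',140,245),('legR',257,192)): print(n,ray(s,*g(x,y),.178+.06))
print(manip.get_state()['clock'])
```

```text
cap [ 0.58317504 -0.12081253  0.28157382]
legL [0.59488002 0.07751264 0.238     ]
legR [ 0.56730182 -0.02852681  0.238     ]
13.65
```

View pics/c13.png

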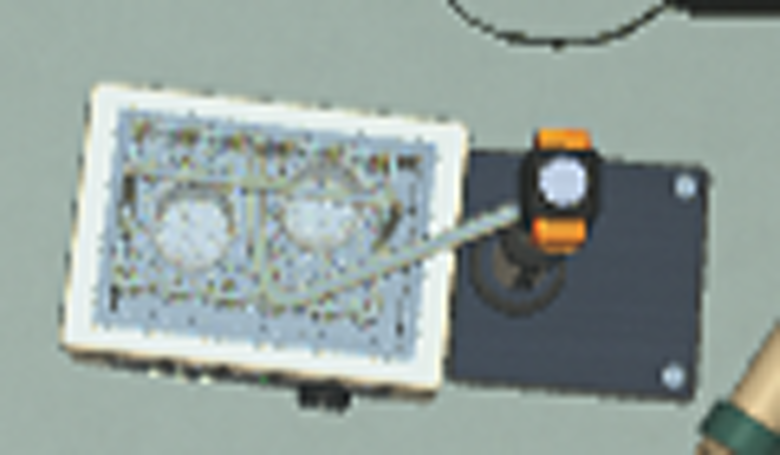

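Run:
```python
from h import *
save('side','s14');s=load('s14')
for f in('s12','s14'):
    a=load(f)['p'][135:215,225:305]; cv2.imwrite(f'pics/{f}c.png',cv2.resize(cv2.cvtColor(a,cv2.COLOR_RGB2BGR),(600,600),interpolation=cv2.INTER_CUBIC))
print(manip.get_state()['clock'])
```

```text
13.7
```

View pics/s14c.png

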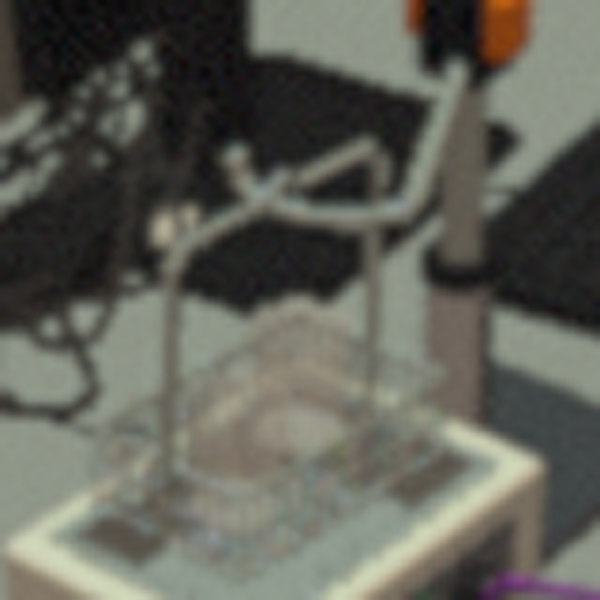

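View pics/s12c.png

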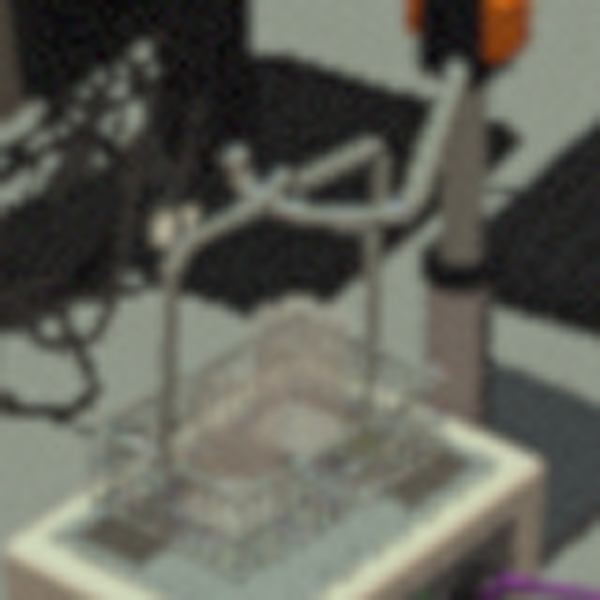

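Run:
```python
from h import *
s=load('s14');t=load('t12')
M=lambda z:z['camera_matrix']@np.hstack([cv2.Rodrigues(z['rvec'])[0],z['tvec'].reshape(3,1)])
gs=lambda x,y:(225+(x+.5)/7.5-.5,135+(y+.5)/7.5-.5)
gt=lambda x,y:(225+(x+.5)/6.5-.5,155+(y+.5)/6.5-.5)
def tri(a,b):
    X=cv2.triangulatePoints(M(s),M(t),np.array(gs(*a)).reshape(2,1),np.array(gt(*b)).reshape(2,1));return (X[:3]/X[3]).ravel()
L=tri((175,257),(130,172));R=tri((378,148),(395,200));print(L,R,np.linalg.norm(L-R),np.degrees(np.arcsin((L-R)[2]/np.linalg.norm(L-R))))
print('tip',tri((236,155),(258,170)))
a=t['p'][165:210,235:300]; cv2.imwrite('pics/c15.png',cv2.resize(cv2.cvtColor(a,cv2.COLOR_RGB2BGR),(780,540),interpolation=cv2.INTER_CUBIC))
# points on basket/beakers by depth, side
for n,z in(('s',s),('t',t)):
    P=pts(z);m=(abs(P[...,0]-.586)<.06)&(abs(P[...,1]-.015)<.08)&(P[...,2]>.1)
    print(n,m.sum(),np.percentile(P[m],[1,25,50,75,99],axis=0).round(3).tolist())
```

```text
[0.59315305 0.07860699 0.23227634] [ 0.58025482 -0.04698281  0.22600443] 0.12640608491924477 2.84402236032192
tip [0.59664721 0.02098391 0.24857836]
s 986 [[0.531, -0.051, 0.101], [0.563, -0.014, 0.124], [0.58, 0.026, 0.136], [0.593, 0.067, 0.154], [0.63, 0.091, 0.243]]
t 708 [[0.532, -0.059, 0.1], [0.556, -0.016, 0.115], [0.584, 0.017, 0.139], [0.601, 0.054, 0.236], [0.635, 0.089, 0.25]]
```

View pics/c15.png

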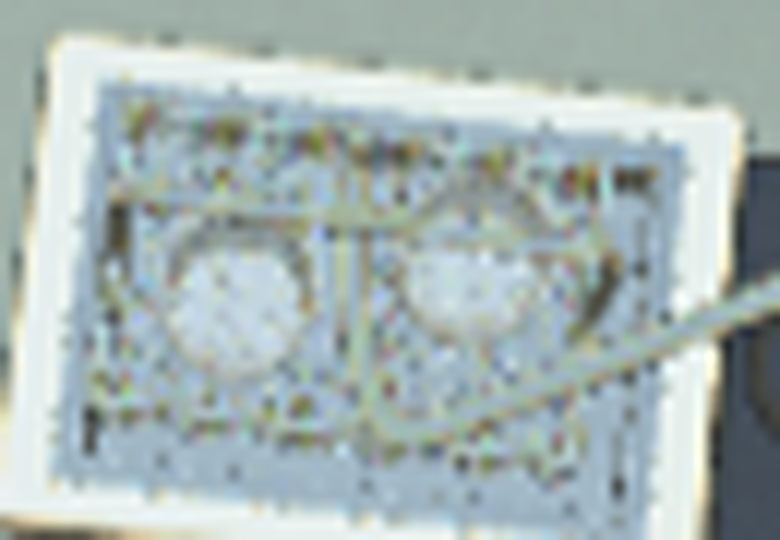

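servo_tool --deltas '[0,0,0,0,0,0,0,0,0,0,0,0,0,0,0,0,0,0,0,0,0,0,0,0,0,0,0,0,0,0,0,0,0,0,0,0,0,0,0,0,0,0,0,0,0,0,0,0,0,0,0,0,0,0,0,0,0,0,0,0,0,0,0,0,0,0,0,0,0,0,0,0,0,0,0,0,0,0,0,0,0,0,0,0,0,0,0,0,0,0,0,0,0,0,0,0,0,0,0,0,0,0,0,0,0,0,0,0,0,0,0,0,0,0,0,0,0,0,0,0]'

```text
clock: 15.7
position: [0.524, -0.2481, 0.3653]
ee_rot: [-0.001, 0.722, 0.692, 0.001]
contact_force: [0.3, -1.1, -0.0]
width: 0.085
```

Run:
```python
from h import *
save('wrist','w16');P=pts(load('w16'));print('cap',P[14:26,328:344].reshape(-1,3).mean(0))
save('side','s16');a=load('s16')['p'][135:215,225:305]; cv2.imwrite('pics/s16c.png',cv2.resize(cv2.cvtColor(a,cv2.COLOR_RGB2BGR),(600,600),interpolation=cv2.INTER_CUBIC))
z=load('s16')['p'][135:215,225:305].astype(float);y=load('s14')['p'][135:215,225:305].astype(float);print('diff',abs(z-y).mean())
```

```text
cap [ 0.58464918 -0.11784465  0.28142364]
diff 2.2965625
```

View pics/s16c.png

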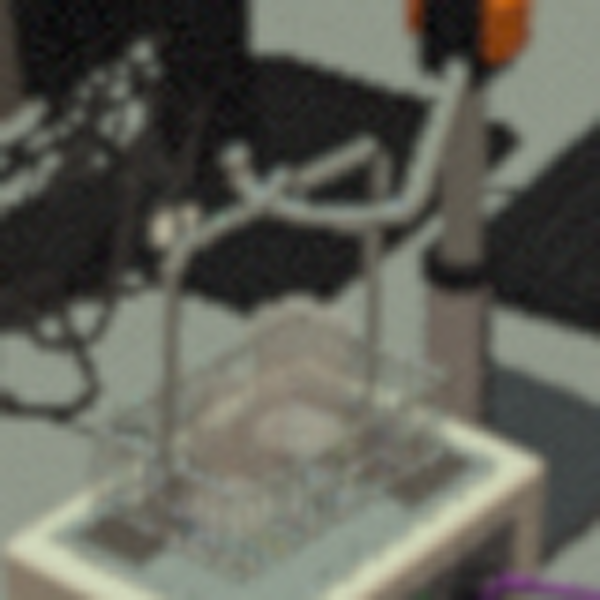

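The mast height has not changed, and the basket hangs still in the hook with both beakers. I'm handing the job in.

```bash
python3 -c "
from rig import manip
print(manip.sign_off(), manip.get_state()['clock'])"
```

```text
the job is handed in; nothing more can be done
the job is handed in; nothing more can be done
```

The basket now hangs from the drain stand's hook above the tank, with both beakers in it. I handed the job in at about 16 s of the 51 s allowed; the sign-off gave no verdict.

I pushed the hook arm in with closed fingers until the hook was under the handle middle (both at about 87.3° around the column). Then I pinched both buttons, raised the mast about 95 mm, let go and backed the arm away.

What the last checks showed:
- **Mast:** it holds at about 80 mm and did not move over 2 s. It sank about 14 mm after release by my camera estimate, more than the stated 10 mm maximum, so the 95 mm lift is probably a few mm too high.
- **Buttons:** both were sprung out when I looked after release.
- **Basket:** the underside is at about 91 mm, roughly 11 mm above the rim. It is tilted about 3°, sits within a few mm of the tank's middle, and looks at rest.
- **Arm:** it is clear of everything. I never saw the gripper touch the basket or beakers, and its path stayed clear of the bottles and the measuring cylinder. I did not measure their positions again at the end.

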